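# Seat a pipe in the deburring jig by feel

## Robot

A 7-joint arm with a two-finger parallel gripper is mounted at the origin on the work surface. World frame = base frame: x ahead of the robot, y to its left, z up, the work surface at z = 0. Lengths are in m, angles in rad, forces in N, time in s.
With the tool pointing down it reaches from about 0.4 to 0.85 m from the base axis. Payload 10.4 kg.
Tool frame: the origin (TCP) lies between the finger pads; the fingertips stand manip.tip_extent ahead of it and the grasp point (between the pads) lies 6 mm ahead of it (manip.tip_extent is the distance from the TCP to the fingertips, in m); z points along the fingers, y is the line along which they close (so a half turn about z gives the same grasp; the last joint's range is limited). The gripper opens to 85 mm and grips with 20 to 120 N. Pads are 22 mm wide; open, the fingers measure 114 mm over their backs; the gripper's body (76 mm by 85 mm) begins 54 mm behind the grasp point. The pads swing forward as they close: fully open they stand 13 mm farther back than shut.
Start: joints at [-1.309, 0.332, -0.065, 1.46, 0.022, 1.35, -0.088], TCP at [0.176, 0.6, 0.256] pointing down, gripper open.
Joint ranges: [-2.6, 2.6], [-0.5, 2.12], [-1.47, 1.34], [0.16, 2.42], [-1.27, 4.41], [0.06, 2.06], [-2.6, 2.6]. Speed limits (rad/s): [2.22, 2.22, 2.79, 2.79, 3.14, 3.14, 3.14].

## Interface

Orientations are given as a unit quaternion [x, y, z, w].
In Python, from workcell import get_obs, optics, workorder, manip gives the robot as it stands.
- The arm moves only by the tool jog_arm, never from a script. Its argument "increments" is a list of rows, each a list of 7 numbers: the shift along the tool's x, y, z in m, then the turn, a rotation vector about the tool's x, y, z in rad, then the opening, from -1 (shut) to 1 (fully open). A call has 1 to 5 rows; each row is the pose to reach, as a shift and turn from the pose commanded when the call began, along the tool's axes at that moment; what a row does not reach only later rows make up. A row lasts 1/12 s, in which the tool goes at most 41.7 mm and 7.16 degrees, less where a joint would pass 70% of its speed; a pose out of reach is approached as far as the arm can. A call with a gripper value outside its range is refused whole. The fingers move at their own pace and stop on an object; "grip_force" is the grip in N (left out, the last holds). Time passes only in rows, so rows that repeat a pose let the fingers close. It gives the time, the measured TCP pose, the force, the opening and the grip force at its end, in the units of the state.
- get_obs(): the state, without advancing time (a new reading comes with each control period).
- optics.camera(name): name is "scene" or "top" or "wrist"; returns a dict with "color" (400x640x3 uint8, red, green, blue), "depth" (400x640 float32, m along the optical axis (not along the pixel's ray), 0 where there is no reading), "K" (3x3 intrinsics, pixels), "R" (3x3) and "t" (3): a world point X has camera coordinates R X + t. Camera axes: x right, y down, z forward; pixel columns grow to the right and rows downward; lengths in m; the calibration is good to about 2 mm. A picture is of the moment at which its call begins.
- workorder.hand_in(): hands the job in; it is judged then, once.
The state is a dict: "clock": time; "joint_pos": joint angles; "joint_velocities": joint speeds; "tau": joint torques, N m; "position": TCP position; "ee_rot": TCP orientation; "ft_force": force on the tool from outside, world axes, zero at the start; "torque": the same for the moment, N m; "grip_width": opening from 0.0 (shut) to 1.0 (fully open); "grasp_force": force on a finger pad.
Only numpy, scipy, OpenCV 4.12 (cv2) and the standard library are available. Lean on these libraries where they do the work, as an engineer would, in place of code of your own. Each camera call takes 0.05 s, during which the arm holds its last target. There are 200 camera calls.

## Task

Take the copper pipe off its wooden rest and lay it in the V blocks of the deburring jig, between the tailstock and the hood. Then slide the tailstock along its rails so that it pushes the pipe into the hood until you feel the pipe come fully home on the sprung seat hidden inside (how deep the seat lies is not known), and leave the tailstock there, holding the pipe pressed on the seat. Do not ram it, and leave the flux tin, the elbow and the wrench where they are.

Things in the scene. Friction and masses are not known exactly. Their poses are not given: they have to be found in the camera images.
- pipe: Straight copper pipe, 22 mm across, 220 mm long, about 0.14 kg, both ends alike. Origin at its middle, on its axis; its y axis runs along the pipe. At the start it lies level in the wooden rest, its axis 45 mm above the bench.
- rest: Low wooden pipe rest, fixed, 60 x 140 mm, with two V blocks 16 mm thick centred 60 mm either side of its middle (y = -60 and +60 mm), arms 48 mm high and 20 mm either side of the axis; open for fingers between, down to the base 14 mm high. Origin under its middle at bench height; the pipe lies along its y axis.
- jig: Pipe deburring jig, fixed: dark steel base plate 90 x 580 mm, 12 mm thick, along its y axis. Origin on the bench under the pipe's line. A pipe lying in its three aluminium V blocks has its axis along y at x = 0, z = 60 mm. Blocks 16 mm thick at y = -75, +30, +98 mm, arms up to z = 63 mm and 20 mm either side of the axis; a pipe set down up to 12 mm off centre slides into the V.
- lay_point (a point): Where the middle of the pipe may be set down: on the pipe's line of the jig, 60 mm above the bench, at jig y = -20 mm, in the 89 mm gap between the first two V blocks (open for fingers, down to the base plate). Laid here, the pipe clears hood and drawn-back tailstock by about 20 mm at either end.
- hood_mouth (a point): Centre of the 34 mm square mouth in the -y face of the grey hood, on the pipe's line, at jig y = 110 mm. Hood 90 mm wide, 116 mm high, 116 mm long, a round motor behind it. Hidden inside, 15 to 55 mm past the mouth, is the sprung seat: about 2 N starts it moving, 5 N presses it fully home (10 mm of travel), then it is solid.
- tailstock: Grey tailstock carriage that slides along the jig's y axis on two rails, towards the hood (+y), 133 mm of travel; stiff: about 6 N to move it, and it stays where it is left. Origin 14 mm above the bench, on the jig's centre line; its steel push rod (18 mm across, on the pipe's line) ends 70 mm ahead (+y) of the origin. It starts 0 to 20 mm from its rear end (origin at jig y = -240 mm).
- tailstock_grip (a point): Point in the tailstock's black upright grip, a square post 20 x 20 mm whose free part runs from z = 76 to 125 mm above the bench; this point is on its centre line, 105 mm above the bench, 75 mm behind the push rod's end.
- flux_tin: Bystander: round tin 68 mm across, 70 mm high, beyond the jig. Origin under its centre.
- elbow: Bystander: brass pipe elbow about 50 mm high standing on the bench on the robot's left. Origin under its upright leg.
- wrench: Bystander: steel wrench lying on the bench on the robot's right. Origin under its middle.
Things that resemble listed ones, but are neither listed nor needed, are in the scene too. Of the things shaped like the pipe, the copper one is meant.

How it is judged:
On the way:
1. the pipe lies in the jig's V blocks, let go (x of pipe in the frame of jig between -0.005 and 0.005 m and z of pipe in the frame of jig between 0.055 and 0.066 m and angle between the y axis of pipe and the y axis of jig, either way round below 0.06 rad and y of pipe in the frame of jig between -0.06 and 0.08 m and contact force between the fingers and pipe below 0.3 N), for 0.2 s.
At the end, for the whole second after the job is handed in: The pipe lies at rest in the jig's V blocks (within 5 mm and 0.06 rad of its line), its nose at least 14 mm inside the hood, and the tailstock, at rest and let go, keeps pressing it on the sprung seat with more than 3 N (x of pipe in the frame of jig between -0.005 and 0.005 m and z of pipe in the frame of jig between 0.055 and 0.066 m and angle between the y axis of pipe and the y axis of jig, either way round below 0.06 rad and y of pipe in the frame of jig above 0.014 m and contact force between pipe and tailstock above 3 N and linear speed of each of pipe, tailstock below 0.005 m/s); the robot touches nothing.
It fails at once if the pipe is rammed or squeezed endwise with more than 35 N by the tailstock (contact force between pipe and tailstock above 35 N).
It fails at once if the flux tin is moved by more than 20 mm (distance of flux_tin from where it was at the start of the episode above 0.02 m).
It fails at once if the elbow is moved by more than 20 mm (distance of elbow from where it was at the start of the episode above 0.02 m).
It fails at once if the wrench is moved by more than 20 mm (distance of wrench from where it was at the start of the episode above 0.02 m).
It also fails if it takes over 54 s, if anything falls off the work surface, if the arm or the gripper's body presses on something with over 40 N, if the wrist force passes 120 N, or if a joint passes its speed limit or range.

## Working session

There is one attempt and no reset: what is moved stays moved. The work goes in short steps, Python scripts to look and compute and a tool call to move; the robot and the scene stay as the last step left them, time stands still between calls to the robot, and variables do not carry over. Pictures are saved under pics/ and viewed, at most 10 in all, crops included, and the job is handed in when it is done.

Besides the shell and the picture viewer there is one more tool, called after ">>>" in YAML: its name, and indented under it one key for each argument. jog_arm: Moves the arm, as the interface text tells. Its arguments: {"type":"object","properties":{"increments":{"type":"array"},"grip_force":{"type":"number"}},"required":["increments"]}

```bash
mkdir -p pics; ls
python3 - <<'E'
from workcell import get_obs, optics, workorder, manip
import cv2,numpy as np
print({k:np.round(v,3) for k,v in get_obs().items()}, manip.tip_extent)
for n in("scene","top"):
    c=optics.camera(n); cv2.imwrite(f"pics/{n}0.png",c["color"][:,:,::-1]); np.savez(n+"0.npz",**c)
    print(n,c["K"],c["R"],c["t"])
E
```

```text
pics
{'clock': np.float64(0.0), 'joint_pos': array([-1.309,  0.333, -0.065,  1.461,  0.022,  1.35 , -0.089]), 'joint_velocities': array([-0.001, -0.001, -0.   , -0.002,  0.001, -0.002, -0.001]), 'tau': array([-1.0000e-03, -6.2545e+01,  4.9000e-02, -3.9160e+01,  1.6000e-02,
        1.0000e-02, -0.0000e+00]), 'position': array([0.176, 0.599, 0.255]), 'ee_rot': array([ 0.142,  0.99 , -0.001, -0.   ]), 'ft_force': array([-0.777, -0.557, -0.073]), 'torque': array([-0.007, -0.029,  0.006]), 'grasp_force': np.float64(0.0), 'grip_width': np.float64(1.0)} 0.025
scene [[408.86112928   0.         323.28015056]
 [  0.         408.86112928 199.5866781 ]
 [  0.           0.           1.        ]] [[ 0.5427572   0.83978401 -0.01332051]
 [ 0.68220442 -0.45005279 -0.57623746]
 [-0.48990994  0.30366972 -0.81717376]] [-0.33891513 -0.28025038  1.49273212]
top [[417.34330992   0.         318.88041544]
 [  0.         417.34330992 199.23978512]
 [  0.           0.           1.        ]] [[-0.00688467 -0.99996881  0.00386919]
 [-0.99683994  0.00655681 -0.07916524]
 [ 0.0791374  -0.00440199 -0.996854  ]] [0.05291735 0.51819839 1.05586743]
```

View pics/top0.png

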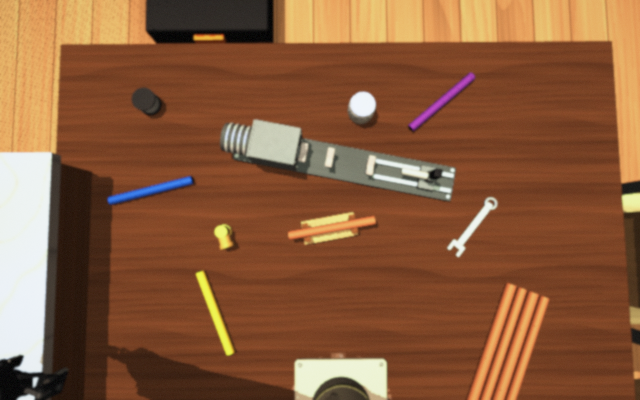

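View pics/scene0.png

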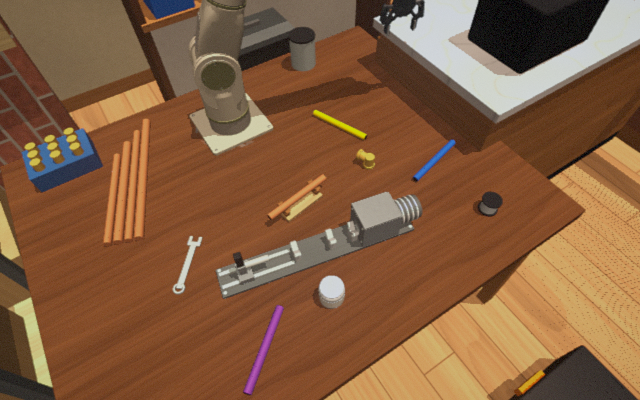

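```bash
cat > h.py <<'E'
import numpy as np,cv2
from workcell import get_obs,optics
def load(n): return dict(np.load(n))
def snap(n,f):
    c=optics.camera(n); np.savez(f+".npz",**c); cv2.imwrite(f"pics/{f}.png",c["color"][:,:,::-1]); return c
def ray(c,p):
    p=np.atleast_2d(np.asarray(p,float)); d=np.c_[p,np.ones(len(p))]@np.linalg.inv(c["K"]).T@c["R"]
    return -c["R"].T@c["t"],d
def plane(c,p,z):
    o,d=ray(c,p); return o+d*((z-o[2])/d[:,2])[:,None]
def tri(c1,p1,c2,p2):
    P=[c["K"]@np.c_[c["R"],c["t"]] for c in(c1,c2)]
    X=cv2.triangulatePoints(P[0],P[1],np.array(p1,float).reshape(2,1),np.array(p2,float).reshape(2,1)); return (X[:3]/X[3]).ravel()
def proj(c,X):
    q=c["K"]@(c["R"]@np.asarray(X,float)+c["t"]); return q[:2]/q[2]
def blob(m,roi):
    x0,y0,x1,y1=roi; k=np.zeros(m.shape,np.uint8); k[y0:y1,x0:x1]=m[y0:y1,x0:x1]
    n,l,s,_=cv2.connectedComponentsWithStats(k); i=1+np.argmax(s[1:,4]); return np.argwhere(l==i)[:,::-1].astype(float)
def ends(P):
    vx,vy,cx,cy=cv2.fitLine(P.astype(np.float32),cv2.DIST_L2,0,.01,.01).ravel(); s=(P-[cx,cy])@[vx,vy]
    return np.array([[cx+vx*a,cy+vy*a] for a in(s.min()-.5,s.max()+.5)])
def hsv(c): return cv2.cvtColor(c["color"],cv2.COLOR_RGB2HSV)
E
python3 - <<'E'
from h import *
t,s=load("top0.npz"),load("scene0.npz")
H=[hsv(c) for c in(t,s)]
print(H[0][228,330],H[0][230,310],H[0][215,340],H[0][250,330], H[1][198,297],H[0][175,350],H[0][130,300])
def pm(h): return ((h[...,0]<14)&(h[...,1]>140)&(h[...,2]>170)).astype(np.uint8)
a=blob(pm(H[0]),(270,200,400,250)); b=blob(pm(H[1]),(255,165,340,225))
ea,eb=ends(a),ends(b); print(len(a),len(b),ea,eb)
# top left end = +y ; scene right = +y
ea=ea[np.argsort(ea[:,0])]; eb=eb[np.argsort(-eb[:,0])]
for p,q in zip(ea,eb): print(tri(t,p,s,q))
print("plane",plane(t,ea,.045),plane(s,eb,.045))
# grip post
for c,h,roi in((t,H[0],(420,160,445,185)),(s,H[1],(228,248,250,275))):
    P=blob((h[...,2]<45).astype(np.uint8),roi); print(len(P),P.mean(0),P.min(0),P.max(0))
# jig plate
h=H[0]; m=((h[...,1]<90)).astype(np.uint8); P=blob(m,(315,130,470,210))
up=[];lo=[]
for x in range(380,448):
    y=P[P[:,0]==x][:,1]; up.append((x,y.min()-.5)); lo.append((x,y.max()+.5))
for L in(up,lo):
    W=plane(t,L,.012)[:,:2].astype(np.float32); f=cv2.fitLine(W,cv2.DIST_HUBER,0,.001,.001).ravel(); print(f,np.arctan2(f[1],f[0]))
v=cv2.resize(t["color"][100:220,210:470],None,fx=3,fy=3,interpolation=cv2.INTER_CUBIC); cv2.imwrite("pics/jigtop.png",v[:,:,::-1])
E
```

```text
[ 16 152 237] [ 16 152 237] [ 26 110 229] [ 10 176 126] [ 12 171 204] [ 35  37 132] [ 23  39 151]
426 102 [[287.32395329 236.07988431]
 [375.6843497  219.96564435]] [[270.81730929 217.59526982]
 [325.26627885 177.5182938 ]]
[0.42603029 0.13251225 0.03526863]
[ 0.4662031  -0.0880545   0.04225998]
plane [[ 0.42466342  0.12911508  0.045     ]
 [ 0.46344249 -0.09275634  0.045     ]] [[ 0.43389049  0.13128503  0.045     ]
 [ 0.47115931 -0.08354267  0.045     ]]
48 [433.25       175.14583333] [430. 171.] [439. 178.]
27 [239.11111111 262.07407407] [236. 258.] [242. 266.]
[ 0.1976335  0.980276   0.6227868 -0.1993482] 1.3718531
[ 0.20180994  0.9794247   0.5312859  -0.19707353] 1.3675908
```

View pics/jigtop.png

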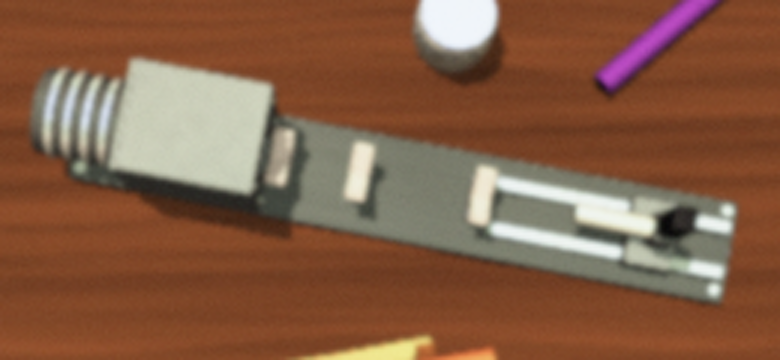

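The top view shows the copper pipe from (287,236) to (376,220). The jig's plate runs from (230,150) to (453,185), with V blocks near (304,152), (330,157) and (371,165), and the grip at about (435,174). Next I move over the pipe.

```bash
cat >> h.py <<'E'
from scipy.spatial.transform import Rotation as Ro
def to(xyz,ang,o=None):
    """tool pointing down, tool y at world angle ang: shift and turn in tool axes"""
    o=o or get_obs(); R=Ro.from_quat(o["ee_rot"]); y=np.array([np.cos(ang),np.sin(ang),0]); z=np.array([0,0,-1.])
    T=Ro.from_matrix(np.c_[np.cross(y,z),y,z]); s=R.inv().apply(np.array(xyz)-o["position"]); r=(R.inv()*T).as_rotvec()
    print("shift",s.round(4),"turn",r.round(4),"rows",np.linalg.norm(s)/.0417,np.degrees(np.linalg.norm(r))/7.16)
E
python3 -c "
from h import *
to([.42,.02,.28],.18)"
```

```text
shift [-0.3974 -0.4875 -0.0238] turn [-1.100e-03  8.000e-04  1.106e+00] rows 15.094760976930237 8.85080359393826
```

>>> jog_arm:
  increments:
    - [-0.397,-0.4875,-0.024,0,0,1.106,1]
    - [-0.397,-0.4875,-0.024,0,0,1.106,1]
    - [-0.397,-0.4875,-0.024,0,0,1.106,1]
    - [-0.397,-0.4875,-0.024,0,0,1.106,1]
    - [-0.397,-0.4875,-0.024,0,0,1.106,1]

```text
clock: 0.52
position: [0.2567, 0.4059, 0.2638]
ee_rot: [0.442, 0.897, -0.0, -0.0]
ft_force: [0.3, 0.7, -0.4]
grip_width: 1.0
grasp_force: 0.0
```

```bash
python3 -c "
from h import *
to([.42,.02,.28],.18)"
```

```text
shift [-0.4055 -0.1056 -0.0161] turn [-6.000e-04  1.000e-04  4.749e-01] rows 10.055323918665279 3.8001433030387033
```

>>> jog_arm:
  increments:
    - [-0.4055,-0.1055,-0.016,0,0,0.475,1]
    - [-0.4055,-0.1055,-0.016,0,0,0.475,1]
    - [-0.4055,-0.1055,-0.016,0,0,0.475,1]
    - [-0.4055,-0.1055,-0.016,0,0,0.475,1]
    - [-0.4055,-0.1055,-0.016,0,0,0.475,1]

```text
clock: 0.93
position: [0.3389, 0.2147, 0.2721]
ee_rot: [0.641, 0.768, 0.0, -0.0]
ft_force: [1.1, -1.1, 0.1]
grip_width: 0.994
grasp_force: 0.0
```

```bash
python3 -c "
from h import *
to([.42,.02,.28],.18)"
```

```text
shift [-0.206   0.0451 -0.008 ] turn [-0.0002 -0.0005 -0.0006] rows 5.06097896587751 0.0064824260979763565
```

>>> jog_arm:
  increments:
    - [-0.206,0.045,-0.008,0,0,0,1]
    - [-0.206,0.045,-0.008,0,0,0,1]
    - [-0.206,0.045,-0.008,0,0,0,1]
    - [-0.206,0.045,-0.008,0,0,0,1]
    - [-0.206,0.045,-0.008,0,0,0,1]

```text
clock: 1.35
position: [0.4201, 0.0229, 0.2801]
ee_rot: [0.638, 0.77, 0.0, -0.0]
ft_force: [1.7, 0.1, -0.6]
grip_width: 1.002
grasp_force: 0.0
```

```bash
python3 -c "
from h import *
c=snap('wrist','w1'); print(-c['R'].T@c['t'],c['R'],c['K'])
print(get_obs()['position'],get_obs()['joint_pos'].round(2))"
```

```text
[0.40579638 0.10216116 0.39735001] [[ 9.82684535e-01  1.85286540e-01  4.66809993e-05]
 [ 1.76125556e-01 -9.34176577e-01  3.10312603e-01]
 [ 5.75403568e-02 -3.04931174e-01 -9.50634570e-01]] [[348.1614784    0.         319.81771382]
 [  0.         348.1614784  198.30414488]
 [  0.           0.           1.        ]]
[0.42250836 0.01541834 0.28075414] [-0.8  -0.21  0.58  1.94  0.12  1.37 -0.08]
```

View pics/w1.png

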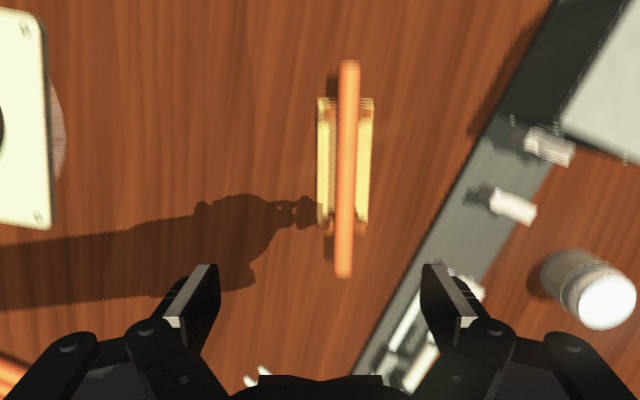

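The wrist view shows the pipe from (349,60) to (343,277) on its rest, with the jig at right (V blocks at about (548,147), (512,205) and (465,285)) and the tin at (590,290). I'll measure the pipe here and go to a second wrist viewpoint over the jig.

Run:
```python
from h import *
t,w=load("top0.npz"),load("w1.npz")
h=hsv(w); print(h[170,347],h[170,330],h[170,290])
m=((h[...,0]<15)&(h[...,1]>120)&(h[...,2]>215)).astype(np.uint8)
P=blob(m,(310,40,380,290)); e=ends(P); print(len(P),e, P.min(0),P.max(0)); print(plane(w,e,.045))
ht=hsv(t); P=blob(((ht[...,0]<19)&(ht[...,1]>135)&(ht[...,2]>200)).astype(np.uint8),(270,200,400,250)); et=ends(P); print(len(P),et)
et=et[np.argsort(et[:,0])]; e=e[np.argsort(e[:,1])]
for a,b in zip(et,e): print(tri(t,a,w,b))
print("jig blocks top", plane(t,[(304,152.5),(330,157),(371,165)],.063)); print(plane(w,[(548,147),(512,205),(465,285)],.063))
to([.49,-.09,.33],-.2)
```

```text
[ 19 141 247] [ 18 142 210] [ 11 179 144]
1602 [[342.06094508 275.46470979]
 [350.15181278  62.35354031]] [335.  63.] [359. 275.]
[[ 0.46946735 -0.09766702  0.045     ]
 [ 0.43024994  0.1271428   0.045     ]]
650 [[287.47970014 234.93229311]
 [374.72192505 219.18471875]]
[0.4277184  0.12542255 0.08156395]
[ 0.46541195 -0.08768992  0.06310374]
jig blocks top [[ 0.63255457  0.08598806  0.063     ]
 [ 0.62078328  0.02112245  0.063     ]
 [ 0.59997404 -0.08096431  0.063     ]]
[[ 0.63252541  0.08677876  0.063     ]
 [ 0.61935257  0.02407379  0.063     ]
 [ 0.60149363 -0.07405458  0.063     ]]
shift [-0.1157  0.0479 -0.049 ] turn [0.0022 0.0006 0.3778] rows 3.2256918404355046 3.0233666451721906
```

>>> jog_arm:
  increments:
    - [-0.116,0.048,-0.049,0,0,0.378,1]
    - [-0.116,0.048,-0.049,0,0,0.378,1]
    - [-0.116,0.048,-0.049,0,0,0.378,1]
    - [-0.116,0.048,-0.049,0,0,0.378,1]
    - [-0.116,0.048,-0.049,0,0,0.378,1]

```text
clock: 1.82
position: [0.4896, -0.0829, 0.3298]
ee_rot: [0.773, 0.634, -0.0, 0.001]
ft_force: [-0.6, -0.2, -0.6]
grip_width: 1.002
grasp_force: 0.0
```

>>> jog_arm:
  increments:
    - [0,0,0,0,0,0,1]
    - [0,0,0,0,0,0,1]
    - [0,0,0,0,0,0,1]

```text
clock: 2.07
position: [0.488, -0.0786, 0.3285]
ee_rot: [0.771, 0.637, -0.0, -0.001]
ft_force: [-0.8, -0.9, 0.0]
grip_width: 0.999
grasp_force: 0.0
```

```bash
python3 -c "
from h import *
c=snap('wrist','w2'); print(-c['R'].T@c['t'])
print(get_obs()['position'],get_obs()['joint_pos'].round(2))"
```

```text
[0.50366755 0.00063562 0.4456666 ]
[ 0.48810356 -0.07871112  0.32861488] [-0.69 -0.03  0.75  1.71  0.02  1.45 -0.13]
```

View pics/w2.png

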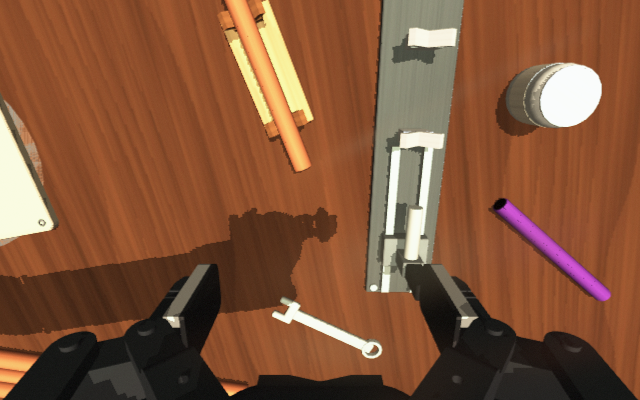

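The second wrist view shows the plate edges from about x=385 to 460, V blocks at (432,38) and (421,140), the push rod at about (413,205 to 260), and the pipe's lower end at (302,168). I'll measure from both views.

Run:
```python
from h import *
t,w1,w=load("top0.npz"),load("w1.npz"),load("w2.npz")
def cloud(c):
    v,u=np.mgrid[:400,:640]; o,d=ray(c,np.c_[u.ravel(),v.ravel()]); return (o+d*c["depth"].reshape(-1,1)).reshape(400,640,3)
X=cloud(w); h=hsv(w)
# plate edges, rows 160..230, low saturation
m=(h[...,1]<100).astype(np.uint8); P=blob(m,(365,50,470,290)); E=[]
for s in(-1,1):
    L=[]
    for y in list(range(60,125))+list(range(155,225)):
        x=P[P[:,1]==y][:,0]; L.append((x.max()+.5 if s>0 else x.min()-.5,y))
    W=plane(w,L,.012)[:,:2].astype(np.float32); f=cv2.fitLine(W,cv2.DIST_HUBER,0,.001,.001).ravel(); E.append(f); print(f,np.arctan2(*f[1::-1]) if 0 else np.arctan2(f[1],f[0]))
d=E[0][:2]+E[1][:2]; d/=np.linalg.norm(d); d*=np.sign(d[1]); n=np.array([d[1],-d[0]])
c=[(f[2:]@n) for f in E]; print("width",abs(c[0]-c[1]),"d",d,"ang",np.arctan2(d[1],d[0]))
mid=np.mean(c)
np.savez("jig.npz",d=d,n=n,mid=mid)
# blocks: bright
for c_,nm,rois in((w,"w",[(400,20,465,55),(395,125,450,155)]),(t,"t",[(322,145,337,170),(364,150,378,180)])):
    hh=hsv(c_)
    for r in rois:
        P=blob(((hh[...,2]>190)).astype(np.uint8),r); q=P.mean(0); print(nm,len(P),q,P.min(0),P.max(0)); 
        G=plane(c_,P,.063)[:,:2]; print("  along",np.percentile(G@d,[1,50,99]),"x",np.percentile(G@n-mid,[1,50,99]))
print("depth check plate",X[90,400],X[180,410],"block",X[33,450],X[136,410],X[136,435], "rod",X[235,413])
Xj=X.reshape(-1,3); q=np.c_[Xj[:,:2]@n-mid,Xj[:,:2]@d,Xj[:,2]]; k=(abs(q[:,0])<.025)&(q[:,2]>.054)&(q[:,2]<.075)
hi=np.histogram(q[k,1],bins=np.arange(-.35,.3,.008)); [print(round(b,3),a,end='; ') for a,b in zip(*hi) if a>5]
```

```text
[ 0.19803314  0.98019534  0.5554621  -0.0822356 ] 1.3714454
[ 0.19840786  0.9801195   0.6436307  -0.09905555] 1.3710631
width 0.08975309 d [0.19822049 0.98015743] ang 1.3712543
w 829 [431.79010856  37.09529554] [408.  28.] [456.  46.]
  along [0.1387322  0.14699336 0.15509249] x [-0.0241369  -0.00075684  0.02266819]
w 752 [420.62234043 141.28058511] [395. 132.] [443. 154.]
  along [0.0285055  0.0428778  0.05260708] x [-0.02819788  0.00024267  0.02249921]
t 128 [329.3046875 156.65625  ] [325. 147.] [334. 166.]
  along [0.137309   0.14564093 0.15388568] x [-0.02444414 -0.00061938  0.02232736]
t 134 [370.7761194 164.1119403] [366. 155.] [377. 174.]
  along [0.02684684 0.0407938  0.04957176] x [-0.02407103  0.00197634  0.02264679]
depth check plate [ 0.59563081 -0.02318856  0.01138478] [ 0.59508825 -0.13567233  0.01228604] block [0.64103447 0.02462574 0.06070169] [ 0.59086815 -0.07105082  0.05821018] [ 0.61831351 -0.07643614  0.0571656 ] rod [ 0.57911266 -0.18484238  0.06999422]
-0.118 32; -0.11 34; -0.102 180; -0.094 89; -0.086 89; -0.078 94; -0.07 93; -0.062 95; -0.054 96; -0.046 106; -0.038 81; 0.034 168; 0.042 185; 0.05 31; 0.138 201; 0.146 238; 0.154 48;
```

Run:
```python
from h import *
t,w1,w=load("top0.npz"),load("w1.npz"),load("w2.npz")
j=np.load("jig.npz"); d,n,mid=j["d"],j["n"],j["mid"]; lay=d*.0965+n*mid; print("lay",lay,"mid",mid)
A={}
for c,nm,roi,f in((w1,"w1",(310,40,380,290),215),(w,"w2",(215,0,325,180),215),(t,"t",(270,200,400,250),200)):
    h=hsv(c); P=blob(((h[...,0]<17)&(h[...,1]>130)&(h[...,2]>f)).astype(np.uint8),roi)
    for z in(.035,.045,.055):
        G=plane(c,P,z)[:,:2].astype(np.float32); fl=cv2.fitLine(G,cv2.DIST_L2,0,.001,.001).ravel()
        u=fl[:2]*np.sign(fl[1]); s=(G-fl[2:])@u; x0=fl[2]+u[0]/u[1]*(.02-fl[3])
        print(nm,z,"ang",np.arctan2(u[1],u[0]).round(4),"x at y=.02",x0.round(4),"ends",(fl[2:]+u*s.min()).round(4),(fl[2:]+u*s.max()).round(4))
```

```text
lay [ 0.6127289  -0.02546063] mid 0.60561764
w1 0.035 ang 1.7426 x at y=.02 0.4503 ends [ 0.4716 -0.1026] [0.4317 0.1274]
w1 0.045 ang 1.7426 x at y=.02 0.4495 ends [ 0.4698 -0.097 ] [0.431  0.1267]
w1 0.055 ang 1.7426 x at y=.02 0.4487 ends [ 0.468  -0.0913] [0.4303 0.126 ]
w2 0.035 ang 1.7402 x at y=.02 0.4393 ends [ 0.4585 -0.092 ] [0.4253 0.102 ]
w2 0.045 ang 1.7402 x at y=.02 0.4408 ends [ 0.4596 -0.0898] [0.4272 0.0995]
w2 0.055 ang 1.7402 x at y=.02 0.4423 ends [ 0.4607 -0.0875] [0.4291 0.097 ]
t 0.035 ang 1.7419 x at y=.02 0.4462 ends [ 0.4653 -0.0906] [0.4275 0.1282]
t 0.045 ang 1.7419 x at y=.02 0.4461 ends [ 0.465  -0.0892] [0.4276 0.1275]
t 0.055 ang 1.7419 x at y=.02 0.4461 ends [ 0.4647 -0.0878] [0.4276 0.1268]
```

```bash
python3 -c "
from h import *
to([.445,.02,.24],.17)"
```

```text
shift [ 0.0888 -0.0608  0.0887] turn [-0.0008 -0.0007 -0.3593] rows 3.344820787467869 2.875507249723675
```

>>> jog_arm:
  increments:
    - [0.089,-0.061,0.089,0,0,-0.359,1]
    - [0.089,-0.061,0.089,0,0,-0.359,1]
    - [0.089,-0.061,0.089,0,0,-0.359,1]
    - [0.089,-0.061,0.089,0,0,-0.359,1]
    - [0.089,-0.061,0.089,0,0,-0.359,1]

```text
clock: 2.53
position: [0.4429, 0.0224, 0.2376]
ee_rot: [0.643, 0.766, -0.001, -0.002]
ft_force: [0.4, -0.7, 0.6]
grip_width: 0.999
grasp_force: 0.0
```

>>> jog_arm:
  increments:
    - [0,0,0,0,0,0,1]
    - [0,0,0,0,0,0,1]
    - [0,0,0,0,0,0,1]
    - [0,0,0,0,0,0,1]

```text
clock: 2.87
position: [0.4463, 0.0183, 0.2408]
ee_rot: [0.646, 0.763, 0.001, 0.0]
ft_force: [0.9, -0.8, 0.9]
grip_width: 1.001
grasp_force: 0.0
```

Run:
```python
from h import *
c=snap('wrist','w3'); o=get_obs(); print(o["position"])
h=hsv(c)
for f,sat in((215,130),(190,120)):
  P=blob(((h[...,0]<21)&(h[...,1]>sat)&(h[...,2]>f)).astype(np.uint8),(280,0,400,330)); print(len(P),P.min(0),P.max(0))
  G=plane(c,P,.045)[:,:2].astype(np.float32); fl=cv2.fitLine(G,cv2.DIST_HUBER,0,.001,.001).ravel(); u=fl[:2]*np.sign(fl[1]); s=(G-fl[2:])@u
  print(np.arctan2(u[1],u[0]),"x at .02",fl[2]+u[0]/u[1]*(.02-fl[3]),fl[2:]+u*s.min(),fl[2:]+u*s.max(),"width",np.percentile((G-fl[2:])@[u[1],-u[0]],[2,98]))
v,uu=np.mgrid[:400,:640]; oo,d=ray(c,np.c_[uu.ravel(),v.ravel()]); X=oo+d*c["depth"].reshape(-1,1)
k=(X[:,2]>.047)&(X[:,2]<.07)&(abs(X[:,0]-.446)<.05)&(abs(X[:,1]-.02)<.14); Y=X[k]; g=cv2.fitLine(Y[:,:2].astype(np.float32),cv2.DIST_HUBER,0,.001,.001).ravel(); print("depth",g,g[2]+g[0]/g[1]*(.02-g[3]),Y[:,1].min(),Y[:,1].max(),np.percentile(Y[:,2],[50,95]))
```

```text
[0.44621118 0.01836417 0.24064871]
3305 [310.  43.] [331. 213.]
1.7398745 x at .02 0.44799763 [ 0.4543796  -0.01738513] [0.42919263 0.1301589 ] width [-0.00905055  0.00905181]
5105 [309.  43.] [347. 283.]
1.7304652 x at .02 0.4486871 [ 0.46690175 -0.09310647] [0.43090084 0.13044652] width [-0.01074236  0.01628698]
depth [ 0.17554142 -0.98447204  0.44484305  0.03323243] 0.44720253 -0.08867361885672376 0.13099209744657514 [0.05388676 0.05592209]
```

View pics/w3.png

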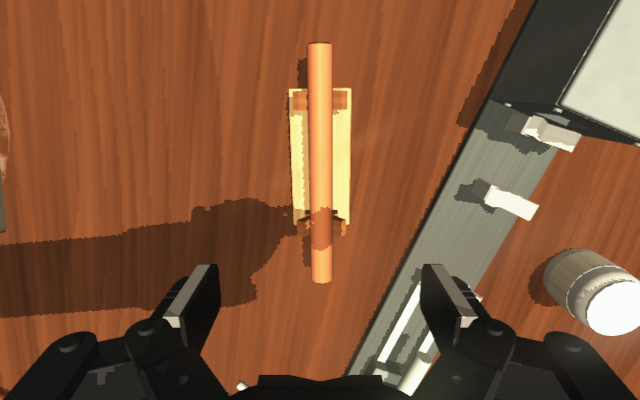

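```bash
python3 -c "
from h import *
to([.4475,.02,.051],.172)"
```

```text
shift [0.0014 0.0014 0.1897] turn [ 0.001  -0.0002 -0.0064] rows 4.548204994344058 0.051973633599753766
```

>>> jog_arm:
  increments:
    - [0.001,0.0015,0.04,0,0,-0.006,1]
    - [0.0015,0.0015,0.08,0,0,-0.006,1]
    - [0.0015,0.0015,0.115,0,0,-0.006,1]
    - [0.0015,0.0015,0.145,0,0,-0.006,1]
    - [0.0015,0.0015,0.165,0,0,-0.006,1]

```text
clock: 3.33
position: [0.446, 0.02, 0.0727]
ee_rot: [0.644, 0.765, -0.001, -0.0]
ft_force: [1.0, 1.1, -0.2]
grip_width: 0.999
grasp_force: 0.0
```

>>> jog_arm:
  increments:
    - [0,0,0.012,0,0,0,1]
    - [0,0,0.024,0,0,0,1]
    - [0,0,0.024,0,0,0,1]
    - [0,0,0.024,0,0,0,1]

```text
clock: 3.67
position: [0.447, 0.0203, 0.0511]
ee_rot: [0.644, 0.765, -0.001, -0.0]
ft_force: [-0.4, -0.8, -0.1]
grip_width: 1.001
grasp_force: 0.0
```

```bash
python3 -c "
from h import *
to([.4475,.02,.051],.172)"
```

```text
shift [-0.0004  0.0005  0.0001] turn [-0.0008  0.0006  0.0003] rows 0.014419106827467125 0.008593154282690484
```

>>> jog_arm:
  increments:
    - [0,0,0,0,0,0,-0.2]
    - [0,0,0,0,0,0,-0.5]
    - [0,0,0,0,0,0,-1]
    - [0,0,0,0,0,0,-1]
    - [0,0,0,0,0,0,-1]
  grip_force: 40

```text
clock: 4.08
position: [0.4472, 0.0209, 0.0515]
ee_rot: [0.643, 0.766, 0.0, 0.0]
ft_force: [-0.0, 0.9, -0.3]
grip_width: 0.299
grasp_force: 0.0
```

>>> jog_arm:
  increments:
    - [0,0,0,0,0,0,-1]
    - [0,0,0,0,0,0,-1]
    - [0,0,0,0,0,0,-1]
    - [0,0,0,0,0,0,-1]
    - [0,0,0,0,0,0,-1]

```text
clock: 4.5
position: [0.4469, 0.0208, 0.0515]
ee_rot: [0.643, 0.766, 0.0, -0.0]
ft_force: [-3.6, -0.7, 7.4]
grip_width: 0.244
grasp_force: 38.8
```

>>> jog_arm:
  increments:
    - [0,0,-0.015,0,0,0,-1]
    - [0,0,-0.045,0,0,0,-1]
    - [0,0,-0.08,0,0,0,-1]
    - [0,0,-0.11,0,0,0,-1]
    - [0,0,-0.11,0,0,0,-1]

```text
clock: 4.92
position: [0.4496, 0.021, 0.1662]
ee_rot: [0.644, 0.765, 0.004, 0.002]
ft_force: [1.7, 0.7, -1.1]
grip_width: 0.245
grasp_force: 39.7
```

```bash
python3 -c "
from h import *
print(get_obs()['grasp_force'])
to([.6127,-.0255,.16],1.3713-np.pi/2)"
```

```text
39.68091666698456
shift [-0.0738  0.1526  0.0072] turn [ 0.0073 -0.0033  0.372 ] rows 4.069358618719155 2.977289789240795
```

>>> jog_arm:
  increments:
    - [-0.015,0.03,0,0,0,0.08,-1]
    - [-0.03,0.066,0,0,0,0.18,-1]
    - [-0.05,0.1,0,0,0,0.28,-1]
    - [-0.066,0.135,0,0,0,0.372,-1]
    - [-0.074,0.1525,0,0,0,0.372,-1]

```text
clock: 5.33
position: [0.6128, -0.0268, 0.1598]
ee_rot: [0.776, 0.631, -0.0, 0.001]
ft_force: [0.3, -0.2, -0.7]
grip_width: 0.245
grasp_force: 39.8
```

>>> jog_arm:
  increments:
    - [0,0,0,0,0,0,-1]
    - [0,0,0,0,0,0,-1]
    - [0,0,0,0,0,0,-1]

```text
clock: 5.58
position: [0.6091, -0.0259, 0.1604]
ee_rot: [0.774, 0.633, -0.001, -0.0]
ft_force: [-0.8, 0.1, -1.9]
grip_width: 0.24
grasp_force: 39.8
```

Run:
```python
from h import *
o=get_obs(); to([.6127,-.0255,.066],1.3713-np.pi/2,o)
c=snap('wrist','w4'); t=snap('top','t4')
j=np.load("jig.npz"); d,n,mid=j["d"],j["n"],j["mid"]; z=o["position"][2]-.006
for c,roi,f in((c,(200,0,450,330),200),(t,(250,80,450,220),185)):
    h=hsv(c); P=blob(((h[...,0]<21)&(h[...,1]>110)&(h[...,2]>f)).astype(np.uint8),roi); G=plane(c,P,z)[:,:2].astype(np.float32)
    fl=cv2.fitLine(G,cv2.DIST_HUBER,0,.001,.001).ravel(); u=fl[:2]*np.sign(fl[1]); q=np.c_[G@n-mid,G@d-.1165]
    print(len(P),P.min(0),P.max(0),"ang",np.arctan2(u[1],u[0]),"x",np.median(q[:,0]),"y ends",q[:,1].min(),q[:,1].max())
```

```text
shift [0.0012 0.0036 0.0944] turn [-0.0014  0.0003  0.0005] rows 2.264730165080034 0.012126208258914556
15421 [292.   0.] [351. 293.] ang 1.3709311 x -0.0028311014 y ends -0.021407172 0.08477142
200 [305. 143.] [330. 154.] ang 1.360697 x -0.0033158064 y ends 0.030325137 0.08802483
```

View pics/w4.png

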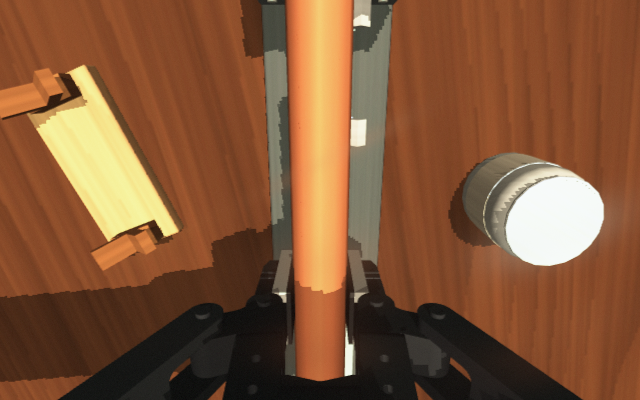

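The wrist view shows the pipe held and parallel to the jig plate, spanning columns 292 to 351. It sits 3 mm off the line, with its nose at about jig y = 87 mm. I'll correct the offset and lower it.

>>> jog_arm:
  increments:
    - [0.001,0.0035,0.025,0,0,0,-1]
    - [0.001,0.0035,0.05,0,0,0,-1]
    - [0.001,0.0035,0.07,0,0,0,-1]
    - [0.001,0.0035,0.08,0,0,0,-1]
    - [0.001,0.0035,0.085,0,0,0,-1]

```text
clock: 6.1
position: [0.6124, -0.0251, 0.075]
ee_rot: [0.774, 0.634, -0.001, -0.001]
ft_force: [-0.1, 0.5, -1.8]
grip_width: 0.24
grasp_force: 39.8
```

>>> jog_arm:
  increments:
    - [0,0,0.003,0,0,0,-1]
    - [0,0,0.006,0,0,0,-1]
    - [0,0,0.008,0,0,0,-1]
    - [0,0,0.008,0,0,0,-1]

```text
clock: 6.43
position: [0.6138, -0.0256, 0.0686]
ee_rot: [0.774, 0.633, 0.0, 0.0]
ft_force: [0.1, 0.1, -1.5]
grip_width: 0.242
grasp_force: 39.8
```

```bash
python3 -c "
from h import *
to([.6127,-.0255,.066],1.3713-np.pi/2)"
```

```text
shift [-0.0002 -0.0011  0.0026] turn [ 0.0008 -0.0005  0.0005] rows 0.06699438224864496 0.0083188318708592
```

>>> jog_arm:
  increments:
    - [0,0,0.001,0,0,0,-1]
    - [0,0,0.002,0,0,0,-1]
    - [0,0,0.003,0,0,0,-1]
    - [0,0,0.003,0,0,0,-1]

```text
clock: 6.77
position: [0.614, -0.0256, 0.0667]
ee_rot: [0.774, 0.633, 0.001, -0.0]
ft_force: [-6.2, 1.4, 13.5]
grip_width: 0.243
grasp_force: 41.4
```

>>> jog_arm:
  increments:
    - [0,0,0,0,0,0,-0.3]
    - [0,0,0,0,0,0,0]
    - [0,0,0,0,0,0,0.4]
    - [0,0,0,0,0,0,0.6]
    - [0,0,0,0,0,0,0.6]

```text
clock: 7.18
position: [0.6135, -0.0256, 0.065]
ee_rot: [0.774, 0.633, -0.0, -0.0]
ft_force: [-0.5, 0.3, -1.0]
grip_width: 0.799
grasp_force: 0.0
```

>>> jog_arm:
  increments:
    - [0,0,0,0,0,0,0.6]
    - [0,0,-0.005,0,0,0,0.6]
    - [0,0,-0.025,0,0,0,0.6]
    - [0,0,-0.06,0,0,0,0.6]
    - [0,0,-0.1,0,0,0,0.6]

```text
clock: 7.6
position: [0.6123, -0.0257, 0.165]
ee_rot: [0.774, 0.633, -0.002, -0.001]
ft_force: [2.3, 0.3, -0.4]
grip_width: 0.797
grasp_force: 0.0
```

Run:
```python
from h import *
o=get_obs(); print(o["grip_width"],o["grasp_force"])
j=np.load("jig.npz"); d,n,mid=j["d"],j["n"],j["mid"]
p=d*(.1165-.21)+n*mid; print("goal",p); to([*p,.22],1.3713-np.pi/2)
```

```text
0.7971587070629927 0.0
goal [ 0.57506704 -0.21169055]
shift [-0.1897  0.0002 -0.0547] turn [-0.0033  0.0014  0.0002] rows 4.735944209876216 0.02852444380478067
```

>>> jog_arm:
  increments:
    - [-0.03,0,-0.015,0,0,0,1]
    - [-0.07,0,-0.035,0,0,0,1]
    - [-0.11,0,-0.055,0,0,0,1]
    - [-0.15,0,-0.055,0,0,0,1]
    - [-0.19,0,-0.055,0,0,0,1]

```text
clock: 8.02
position: [0.5765, -0.2114, 0.2223]
ee_rot: [0.774, 0.634, 0.001, 0.001]
ft_force: [0.4, 0.3, -0.5]
grip_width: 1.004
grasp_force: 0.0
```

>>> jog_arm:
  increments:
    - [0,0,0,0,0,0,1]
    - [0,0,0,0,0,0,1]
    - [0,0,0,0,0,0,1]
    - [0,0,0,0,0,0,1]

```text
clock: 8.35
position: [0.5769, -0.208, 0.2199]
ee_rot: [0.773, 0.634, 0.0, -0.0]
ft_force: [-0.0, 0.3, -0.7]
grip_width: 1.0
grasp_force: 0.0
```

Run:
```python
from h import *
o=get_obs(); print(o["position"])
c=snap('wrist','w5'); t=snap('top','t5')
j=np.load("jig.npz"); d,n,mid=j["d"],j["n"],j["mid"]
v,u=np.mgrid[:400,:640]; oo,dd=ray(c,np.c_[u.ravel(),v.ravel()]); X=oo+dd*c["depth"].reshape(-1,1); q=np.c_[X[:,:2]@n-mid,X[:,:2]@d-.1165,X[:,2]]
h=hsv(c).reshape(-1,3); 
k=(h[:,0]<21)&(h[:,1]>110)&(h[:,2]>150)&(abs(q[:,0])<.02)&(q[:,2]>.04); Q=q[k]
print("pipe x",np.median(Q[:,0]),"y",Q[:,1].min(),Q[:,1].max(),"top z",np.percentile(Q[:,2],[50,95]),"slope",np.polyfit(Q[:,1],Q[:,0],1))
k=(q[:,2]>.1)&(q[:,2]<.135)&(abs(q[:,0])<.03)&(q[:,1]<-.15)&(q[:,1]>-.28); Q=q[k]; print("post",len(Q),*(np.percentile(Q,[1,50,99],axis=0) if len(Q) else []))
```

```text
[ 0.57694271 -0.20802514  0.21986531]
pipe x 0.0012855277246387464 y -0.12912988163358763 -0.06848571814371521 top z [0.0688137  0.33711817] slope [0.00588247 0.00160695]
post 1092 [-0.00860726 -0.23551428  0.10129751] [ 0.0008887  -0.22136054  0.12381806] [ 0.01039789 -0.21624638  0.12570074]
```

View pics/w5.png

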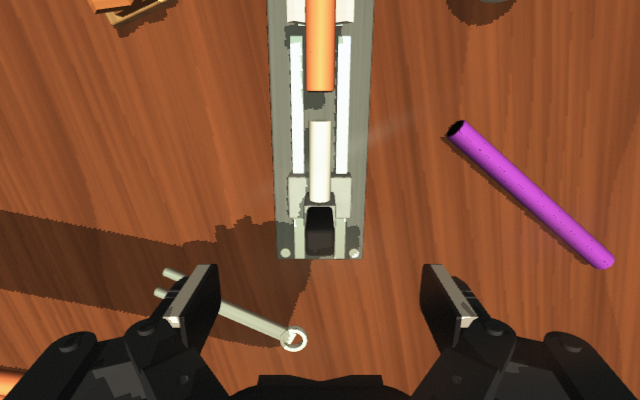

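The wrist view shows the pipe lying in the V blocks with its rear end at (320,90). The rod is at (320,122 to 200), and the black post's top is around (320,220), which is jig y ≈ -0.226 and z ≈ 0.125.

Run:
```python
from h import *
j=np.load("jig.npz"); d,n,mid=j["d"],j["n"],j["mid"]
p=d*(.1165-.226)+n*(mid+.001); print("goal",p); to([*p,.111],1.3713-np.pi/2)
```

```text
goal [ 0.5728756  -0.22757128]
shift [-0.0201 -0.0002  0.1088] turn [-0.0004 -0.0005  0.0031] rows 2.6541097524219666 0.0251826348905217
```

>>> jog_arm:
  increments:
    - [-0.02,0,0.02,0,0,0.003,1]
    - [-0.02,0,0.045,0,0,0.003,1]
    - [-0.02,0,0.07,0,0,0.003,1]
    - [-0.02,0,0.09,0,0,0.003,1]
    - [-0.02,0,0.1,0,0,0.003,1]

```text
clock: 8.87
position: [0.5718, -0.2276, 0.1173]
ee_rot: [0.774, 0.633, -0.001, -0.001]
ft_force: [-0.7, 1.3, -0.1]
grip_width: 1.0
grasp_force: 0.0
```

>>> jog_arm:
  increments:
    - [0,0,0.009,0,0,0,1]
    - [0,0,0.009,0,0,0,1]
    - [0,0,0.009,0,0,0,0.3]
    - [0,0,0.009,0,0,0,-0.2]

```text
clock: 9.2
position: [0.5732, -0.2295, 0.1123]
ee_rot: [0.775, 0.632, 0.001, 0.001]
ft_force: [0.4, 0.9, 1.0]
grip_width: 0.743
grasp_force: 0.0
```

>>> jog_arm:
  increments:
    - [0,0,0,0,0,0,-0.5]
    - [0,0,0,0,0,0,-1]
    - [0,0,0,0,0,0,-1]
    - [0,0,0,0,0,0,-1]
    - [0,0,0,0,0,0,-1]
  grip_force: 40

```text
clock: 9.62
position: [0.5724, -0.2293, 0.1116]
ee_rot: [0.775, 0.632, 0.0, -0.0]
ft_force: [-3.8, 1.0, 5.5]
grip_width: 0.229
grasp_force: 39.7
```

>>> jog_arm:
  increments:
    - [0,0,0,0,0,0,-1]
    - [0,0,0,0,0,0,-1]
    - [0,0,0,0,0,0,-1]
    - [0,0,0,0,0,0,-1]
    - [0,0,0,0,0,0,-1]

```text
clock: 10.03
position: [0.5724, -0.2293, 0.1116]
ee_rot: [0.775, 0.632, 0.0, -0.0]
ft_force: [-2.3, 0.6, 5.6]
grip_width: 0.226
grasp_force: 39.7
```

>>> jog_arm:
  increments:
    - [0.002,0,0,0,0,0,-1]
    - [0.005,0,0,0,0,0,-1]
    - [0.008,0,0,0,0,0,-1]
    - [0.011,0,0,0,0,0,-1]
    - [0.014,0,0,0,0,0,-1]

```text
clock: 10.45
position: [0.5748, -0.2175, 0.1116]
ee_rot: [0.775, 0.632, -0.001, 0.001]
ft_force: [-3.4, -5.6, 4.5]
grip_width: 0.23
grasp_force: 39.6
```

>>> jog_arm:
  increments:
    - [0.002,0,0,0,0,0,-1]
    - [0.004,0,0,0,0,0,-1]
    - [0.006,0,0,0,0,0,-1]
    - [0.008,0,0,0,0,0,-1]
    - [0.01,0,0,0,0,0,-1]

```text
clock: 10.87
position: [0.5768, -0.2077, 0.1116]
ee_rot: [0.775, 0.632, -0.001, 0.001]
ft_force: [-4.2, -7.6, 4.6]
grip_width: 0.228
grasp_force: 39.6
```

>>> jog_arm:
  increments:
    - [0.002,0,0,0,0,0,-1]
    - [0.004,0,0,0,0,0,-1]
    - [0.006,0,0,0,0,0,-1]
    - [0.008,0,0,0,0,0,-1]
    - [0.01,0,0,0,0,0,-1]

```text
clock: 11.28
position: [0.5787, -0.1985, 0.1116]
ee_rot: [0.775, 0.631, -0.001, 0.001]
ft_force: [-3.3, -7.1, 3.6]
grip_width: 0.226
grasp_force: 39.5
```

>>> jog_arm:
  increments:
    - [0.002,0,0,0,0,0,-1]
    - [0.004,0,0,0,0,0,-1]
    - [0.006,0,0,0,0,0,-1]
    - [0.008,0,0,0,0,0,-1]
    - [0.01,0,0,0,0,0,-1]

```text
clock: 11.7
position: [0.5806, -0.1888, 0.1116]
ee_rot: [0.775, 0.631, -0.001, 0.001]
ft_force: [-3.5, -8.1, 3.7]
grip_width: 0.225
grasp_force: 39.5
```

>>> jog_arm:
  increments:
    - [0.002,0,0,0,0,0,-1]
    - [0.004,0,0,0,0,0,-1]
    - [0.006,0,0,0,0,0,-1]
    - [0.008,0,0,0,0,0,-1]
    - [0.01,0,0,0,0,0,-1]

```text
clock: 12.12
position: [0.5826, -0.179, 0.1116]
ee_rot: [0.775, 0.631, -0.001, 0.001]
ft_force: [-3.0, -7.8, 4.1]
grip_width: 0.231
grasp_force: 39.6
```

>>> jog_arm:
  increments:
    - [0.001,0,0,0,0,0,-1]
    - [0.002,0,0,0,0,0,-1]
    - [0.003,0,0,0,0,0,-1]
    - [0.004,0,0,0,0,0,-1]
    - [0.005,0,0,0,0,0,-1]

```text
clock: 12.53
position: [0.5836, -0.1742, 0.1116]
ee_rot: [0.775, 0.631, -0.001, 0.001]
ft_force: [-4.2, -7.2, 3.6]
grip_width: 0.229
grasp_force: 39.6
```

>>> jog_arm:
  increments:
    - [0.001,0,0,0,0,0,-1]
    - [0.002,0,0,0,0,0,-1]
    - [0.003,0,0,0,0,0,-1]
    - [0.004,0,0,0,0,0,-1]
    - [0.005,0,0,0,0,0,-1]

```text
clock: 12.95
position: [0.5846, -0.1693, 0.1116]
ee_rot: [0.775, 0.631, -0.001, 0.001]
ft_force: [-3.6, -8.0, 4.4]
grip_width: 0.23
grasp_force: 39.6
```

>>> jog_arm:
  increments:
    - [0.001,0,0,0,0,0,-1]
    - [0.002,0,0,0,0,0,-1]
    - [0.003,0,0,0,0,0,-1]
    - [0.004,0,0,0,0,0,-1]
    - [0.005,0,0,0,0,0,-1]

```text
clock: 13.37
position: [0.5856, -0.1645, 0.1117]
ee_rot: [0.776, 0.631, -0.001, 0.001]
ft_force: [-4.1, -8.6, 4.4]
grip_width: 0.232
grasp_force: 39.6
```

>>> jog_arm:
  increments:
    - [0.001,0,0,0,0,0,-1]
    - [0.002,0,0,0,0,0,-1]
    - [0.003,0,0,0,0,0,-1]
    - [0.004,0,0,0,0,0,-1]
    - [0.005,0,0,0,0,0,-1]

```text
clock: 13.78
position: [0.5865, -0.1596, 0.1116]
ee_rot: [0.776, 0.631, -0.001, 0.001]
ft_force: [-3.6, -8.3, 4.9]
grip_width: 0.231
grasp_force: 39.7
```

>>> jog_arm:
  increments:
    - [0.001,0,0,0,0,0,-1]
    - [0.002,0,0,0,0,0,-1]
    - [0.003,0,0,0,0,0,-1]
    - [0.004,0,0,0,0,0,-1]
    - [0.005,0,0,0,0,0,-1]

```text
clock: 14.2
position: [0.5876, -0.1546, 0.1116]
ee_rot: [0.776, 0.631, -0.001, 0.001]
ft_force: [-3.8, -7.2, 5.1]
grip_width: 0.227
grasp_force: 39.7
```

>>> jog_arm:
  increments:
    - [0.001,0,0,0,0,0,-1]
    - [0.002,0,0,0,0,0,-1]
    - [0.003,0,0,0,0,0,-1]
    - [0.004,0,0,0,0,0,-1]
    - [0.005,0,0,0,0,0,-1]

```text
clock: 14.62
position: [0.5886, -0.1496, 0.1116]
ee_rot: [0.775, 0.631, -0.001, 0.001]
ft_force: [-4.5, -7.6, 5.3]
grip_width: 0.229
grasp_force: 39.8
```

>>> jog_arm:
  increments:
    - [0.001,0,0,0,0,0,-1]
    - [0.002,0,0,0,0,0,-1]
    - [0.003,0,0,0,0,0,-1]
    - [0.004,0,0,0,0,0,-1]
    - [0.005,0,0,0,0,0,-1]

```text
clock: 15.03
position: [0.5896, -0.1445, 0.1116]
ee_rot: [0.775, 0.631, -0.001, 0.001]
ft_force: [-5.0, -6.9, 5.2]
grip_width: 0.232
grasp_force: 39.8
```

Run:
```python
from h import *
c=snap('top','t6'); j=np.load("jig.npz"); d,n,mid=j["d"],j["n"],j["mid"]
h=hsv(c); P=blob(((h[...,0]<21)&(h[...,1]>110)&(h[...,2]>150)).astype(np.uint8),(280,130,450,190)); G=plane(c,P,.065)[:,:2]; q=np.c_[G@n-mid,G@d-.1165]; print(len(P),q.min(0),q.max(0),np.median(q,0))
w=snap('wrist','w6'); v=np.hstack([w["color"][:,200:440],cv2.resize(c["color"][100:220,270:450],(540,400))[:, :]]); cv2.imwrite("pics/c6.png",v[:,:,::-1])
```

```text
577 [-0.01152098 -0.06558455] [0.01074701 0.10698887] [-3.31808294e-05  1.79373662e-02]
```

View pics/c6.png

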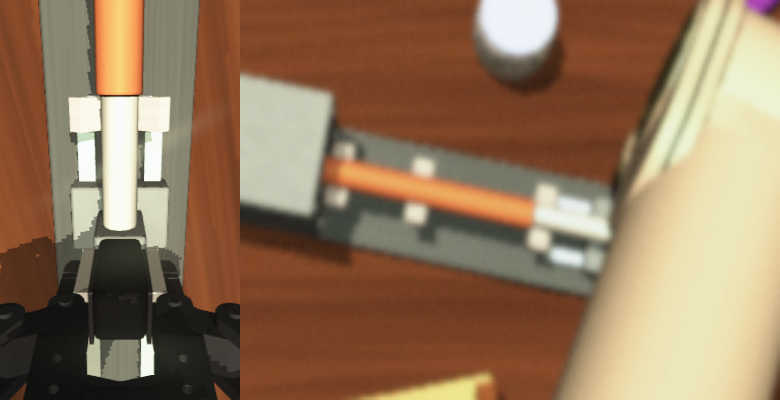

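The pipe is in the hood and in line with it, with the rod against its rear end at jig y ≈ -0.066, so the nose is at about 0.154. I keep pushing gently.

>>> jog_arm:
  increments:
    - [0.001,0,0,0,0,0,-1]
    - [0.002,0,0,0,0,0,-1]
    - [0.003,0,0,0,0,0,-1]
    - [0.004,0,0,0,0,0,-1]
    - [0.005,0,0,0,0,0,-1]

```text
clock: 15.55
position: [0.5905, -0.1403, 0.1116]
ee_rot: [0.776, 0.631, -0.001, 0.001]
ft_force: [-4.9, -8.4, 5.8]
grip_width: 0.227
grasp_force: 39.7
```

>>> jog_arm:
  increments:
    - [0.001,0,0,0,0,0,-1]
    - [0.002,0,0,0,0,0,-1]
    - [0.003,0,0,0,0,0,-1]
    - [0.004,0,0,0,0,0,-1]
    - [0.004,0,0,0,0,0,-1]

```text
clock: 15.97
position: [0.5912, -0.1365, 0.1117]
ee_rot: [0.776, 0.631, -0.001, 0.001]
ft_force: [-4.2, -9.7, 4.7]
grip_width: 0.227
grasp_force: 39.7
```

>>> jog_arm:
  increments:
    - [0.001,0,0,0,0,0,-1]
    - [0.002,0,0,0,0,0,-1]
    - [0.003,0,0,0,0,0,-1]
    - [0.003,0,0,0,0,0,-1]

```text
clock: 16.3
position: [0.5918, -0.1339, 0.1116]
ee_rot: [0.776, 0.631, -0.001, 0.001]
ft_force: [-5.6, -9.9, 5.0]
grip_width: 0.23
grasp_force: 39.7
```

>>> jog_arm:
  increments:
    - [0.001,0,0,0,0,0,-1]
    - [0.002,0,0,0,0,0,-1]
    - [0.003,0,0,0,0,0,-1]
    - [0.003,0,0,0,0,0,-1]

```text
clock: 16.63
position: [0.5922, -0.1318, 0.1116]
ee_rot: [0.776, 0.631, -0.002, 0.002]
ft_force: [-4.6, -13.8, 4.0]
grip_width: 0.228
grasp_force: 39.6
```

>>> jog_arm:
  increments:
    - [0.0005,0,0,0,0,0,-1]
    - [0.001,0,0,0,0,0,-1]
    - [0.001,0,0,0,0,0,-1]
    - [0.001,0,0,0,0,0,-1]

```text
clock: 16.97
position: [0.5922, -0.1318, 0.1116]
ee_rot: [0.776, 0.631, -0.002, 0.002]
ft_force: [-5.3, -15.2, 3.5]
grip_width: 0.235
grasp_force: 39.6
```

Force has risen from about 8 N to 15 N and motion has stopped after about 10 mm of springy travel, so the pipe is home. I let go.

>>> jog_arm:
  increments:
    - [0,0,0,0,0,0,-0.4]
    - [0,0,0,0,0,0,0]
    - [0,0,0,0,0,0,0.5]
    - [0,0,0,0,0,0,1]
    - [0,0,0,0,0,0,1]

```text
clock: 17.38
position: [0.5937, -0.1259, 0.111]
ee_rot: [0.775, 0.633, 0.0, -0.0]
ft_force: [0.3, 0.2, 0.3]
grip_width: 0.854
grasp_force: 0.0
```

>>> jog_arm:
  increments:
    - [0,0,-0.005,0,0,0,1]
    - [0,0,-0.02,0,0,0,1]
    - [0,0,-0.05,0,0,0,1]
    - [0,0,-0.08,0,0,0,1]
    - [0,0,-0.11,0,0,0,1]

```text
clock: 17.8
position: [0.5933, -0.1265, 0.2226]
ee_rot: [0.775, 0.632, -0.0, -0.0]
ft_force: [0.3, 0.2, -0.2]
grip_width: 0.997
grasp_force: 0.0
```

>>> jog_arm:
  increments:
    - [0,0,0,0,0,0,1]
    - [0,0,0,0,0,0,1]
    - [0,0,0,0,0,0,1]

```text
clock: 18.05
position: [0.5934, -0.1262, 0.2208]
ee_rot: [0.775, 0.632, 0.0, -0.0]
ft_force: [0.9, -0.4, -0.0]
grip_width: 1.001
grasp_force: 0.0
```

Run:
```python
from h import *
w=snap('wrist','w7'); j=np.load("jig.npz"); d,n,mid=j["d"],j["n"],j["mid"]; print(get_obs()["position"])
h=hsv(w); P=blob(((h[...,0]<21)&(h[...,1]>110)&(h[...,2]>150)).astype(np.uint8),(280,0,360,330)); G=plane(w,P,.06)[:,:2]; q=np.c_[G@n-mid,G@d-.1165]; print("pipe",q.min(0),q.max(0),np.median(q,0))
v,u=np.mgrid[:400,:640]; oo,dd=ray(w,np.c_[u.ravel(),v.ravel()]); X=oo+dd*w["depth"].reshape(-1,1); q=np.c_[X[:,:2]@n-mid,X[:,:2]@d-.1165,X[:,2]]
Q=q[(q[:,2]>.118)&(q[:,2]<.132)&(abs(q[:,0])<.03)&(q[:,1]<-.05)]; print("post",np.percentile(Q,[1,50,99],axis=0))
cv2.imwrite("pics/w7c.png",w["color"][:,150:490,::-1])
```

```text
[ 0.59311357 -0.12609232  0.22021549]
pipe [-0.00938808 -0.05233222] [0.01124415 0.01516903] [ 0.00078486 -0.01550708]
post [[-0.00860181 -0.1362734   0.11848637]
 [ 0.0007138  -0.12564184  0.1242566 ]
 [ 0.01067374 -0.11712032  0.12593941]]
```

View pics/w7c.png

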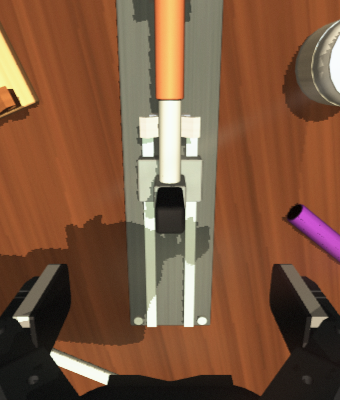

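The pipe is in line, with its rear end against the rod at (170,100) and the tailstock staying put. The robot is clear of everything, so I hand in.

```bash
python3 -c "
from workcell import workorder
print(workorder.hand_in())"
```

```text
the job is handed in; nothing more can be done
None
```

I handed the job in at about 18 s: the copper pipe lies in the V blocks, pressed fully home on the sprung seat by the tailstock, which is let go, and the robot is clear; hand-in returned no verdict.

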